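# Clamp a battery pack in the repair fixture

### The arm

A 6-joint arm with a two-finger parallel gripper is mounted at the origin on the work surface. World frame = base frame: x ahead of the robot, y to its left, z up, the work surface at z = 0. Lengths are in m, angles in rad, forces in N, time in s.
With the tool pointing down it reaches from about 0.3 to 0.95 m from the base axis. Payload 3.1 kg.
Tool frame: the origin (TCP) lies between the finger pads; the fingertips stand 17 mm ahead of it and the grasp point (between the pads) lies 2 mm behind it; z points along the fingers, y is the line along which they close (so a half turn about z gives the same grasp; the last joint's range is limited). The gripper opens to 85 mm and grips with 20 to 120 N. Pads are 22 mm wide; open, the fingers measure 114 mm over their backs; the gripper's body (76 mm by 85 mm) begins 54 mm behind the grasp point. The pads swing forward as they close: fully open they stand 13 mm farther back than shut.
Start: joints at [1.23, 0.308, 1.634, -0, 1.2, -0.07], TCP at [0.167, 0.602, 0.248] pointing down, gripper open.
Joint ranges: [-3.06, 3.06], [-0.79, 1.96], [0.05, 2.63], [-1.19, 4.34], [0.05, 2.64], [-2.94, 2.94]. Speed limits (rad/s): [2.79, 2.79, 3.14, 3.14, 3.14, 3.14].

### API

Orientations are given as a rotation vector (axis times angle).
In Python, from station import robot gives the robot as it stands.
- The arm moves only by the tool step_arm, never from a script. Its argument "targets" is text: rows parted by semicolons, each of 5 numbers parted by spaces: the opening, from -1 (shut) to 1 (fully open), so that 0 is half open, then the shift along the tool's x, y, z in m, then the turn about the tool's z in degrees. In form: hand dx dy dz yaw; .... A call has 1 to 12 rows; each row shifts and turns the commanded pose from where the row before left it, along the tool's axes as they then stand; what a row does not reach is not made up. A row lasts 1/12 s, in which the tool goes at most 41.7 mm and 7.16 degrees, less where a joint would pass 70% of its speed; a pose out of reach is approached as far as the arm can. A call with a gripper value outside its range is refused whole. The fingers move at their own pace and stop on an object; "squeeze" is the grip in N (left out, the last holds). Time passes only in rows, so rows that do not move let the fingers close. It gives the time, the measured TCP pose, the force, the opening and the grip force at its end, in the units of the state.
- robot.observe(): the state, without advancing time (a new reading comes with each control period).
- robot.snapshot(name): name is "scene" or "top" or "wrist"; returns the picture (400x640x3 uint8, blue, green, red); there is no depth.
- robot.camera_model(name): a dict with "fx", "fy", "cx", "cy" (pixels), "rvec" (rotation vector, rad) and "tvec" (3), from world to camera coordinates, as OpenCV has them; the wrist camera has in their place "T_tool_cam" (4x4, takes a point from camera to tool coordinates, whose origin is the TCP and whose axes are the flange's). Camera axes: x right, y down, z forward; pixel columns grow to the right and rows downward; lengths in m; the calibration is good to about 2 mm. A picture is of the moment at which its call begins: read the wrist's pose just before it. camera_model takes no time and is no camera call.
- robot.job_done(): hands the job in; it is judged then, once.
The state is a dict: "time": time; "joint_positions": joint angles; "joint_velocities": joint speeds; "joint_torque": joint torques, N m; "eef_pos": TCP position; "tool_rot": TCP orientation; "contact_force": force on the tool from outside, world axes, zero at the start; "wrist_torque": the same for the moment, N m; "gripper_width": finger opening in m; "finger_force": force on a finger pad.
Only numpy, scipy, OpenCV 4.12 (cv2) and the standard library are available. Lean on these libraries where they do the work, as an engineer would, in place of code of your own. Each camera call takes 0.05 s, during which the arm holds its last target. There are 200 camera calls.

### The job

Get the drill battery ready for repair: push the pack that sits loosely in the clamping fixture along the bed until it is home against the end stop, and only then push the fixture's lever round with a fingertip, as far as it goes, so that the jaw clamps the pack there. The pack is only to be pushed, never lifted off the bed; leave the other things on the bench where they are.

Things in the scene. Friction and masses are not known exactly. Their poses are not given: they have to be found in the camera images.
- vice: clamping fixture, screwed down: aluminium base plate 12 mm thick (its top is the bed), x -105 to 70 mm, y -70 to 130 mm in its own frame. Origin on the table surface, on the centre line of a clamped pack; x points along the bed to the end stop, y to the lever side, z up. The fixed jaw (face y = -30 mm, x -20 to 40 mm, 30 mm above the bed) faces the movable jaw. The -x end is open
- end_stop (a point): middle of the steel end stop's face, at x = 40 mm in the fixture's frame; the stop is 75 mm wide and 30 mm tall above the bed
- pack: battery pack to clamp: black block 78 mm long (x), 60 wide (y), 46 tall, with a grey rail block on top (50 x 36 mm) up to 58 mm; 0.25 to 0.5 kg, slides with up to 7 N. Origin under its centre. Starts loose between the open jaws, 25 to 50 mm short of the end stop, slightly askew; home, its origin is at x = 1 mm in the fixture's frame. Its rear (-x) end stays clear of the jaws
- jaw: movable steel jaw, 60 mm long (x), 28 tall, 7 thick, sprung (about 4 N/mm) on a slide that the lever moves to -y of the fixture by 12.5 mm per rad. Origin at the bottom middle of its clamping face, at y = 46 mm in the fixture's frame with the lever at 0: it meets a pack lying against the fixed jaw at about 1.28 rad
- lever (a joint): angle of the clamping lever about its upright pivot: 0 fully open, 1.7 fully closed (hard stop); grows clockwise from above, starts at 0 to 0.3, stays where left. The lever points along 120 degrees minus this angle, counter-clockwise from the fixture's x axis. Near the ball it takes about 4 N to turn, up to 8 N when clamping
- lever_pivot (a point): point on the lever's pivot axis, 52 mm above the table; at (-10, 100) mm in the fixture's frame. The lever is a level steel bar 18 mm wide, underside 45 mm and top 59 mm above the table, from here to the ball; round hub of 34 mm diameter, housing 50 x 34 mm (x, y) below it. Farther out there is free space under the bar, down to the base plate or table
- lever_ball (a point): centre of the black ball (28 mm diameter) at the lever's end, 113 mm from the pivot axis, 52 mm above the table; turns with the lever
- screwdriver: a screwdriver lying on the table to the right of the fixture (bystander); 190 mm long
- stick_pack: a slim battery pack standing behind the fixture (bystander): black block 44 x 44 x 50 mm with a round stem up to 80 mm; origin under its centre
- chuck: a loose drill chuck standing behind the fixture (bystander): dark steel, 42 mm diameter, 55 mm tall; origin under its centre
- bottle: a black bottle with a red cap (bystander), 68 mm diameter, 190 mm tall; origin under its centre
- mug: a white mug (bystander), 76 mm diameter, 85 mm tall; origin under its centre
- jar: a clear jar with a metal cap (bystander), 60 mm diameter, 75 mm tall; origin under its centre
- drill: a blue cordless drill lying on its side (bystander), about 210 x 200 mm, 60 mm tall; origin under its middle
Mind the look-alikes: they are no part of the job. Leave any green or purple look-alike of the pack alone.

How it is judged:
On the way:
1. the pack is pushed home against the end stop while the lever is still open (x of pack in the frame of vice above -0.002 m and value of joint lever below 0.9 rad), for 0.2 s.
At the end, for the whole second after the job is handed in: the lever is closed (past 1.5 of 1.7 rad), the jaw presses on the pack with more than 4 N, and the pack rests flat on the bed, square between the jaws (4 mm, 0.06 rad) and within 4 mm of the end stop, at rest (value of joint lever above 1.5 rad and contact force between jaw and pack above 4 N and x of pack in the frame of vice between -0.003 and 0.004 m and y of pack in the frame of vice between -0.004 and 0.004 m and angle between the x axis of pack and the x axis of vice, either way round below 0.06 rad and angle between pack's own z axis and vertical below 0.06 rad and height (world z) of pack below 0.016 m and linear speed of pack below 0.01 m/s); the robot touches nothing.
It fails at once if the pack is lifted off the bed (more than 8 mm) (height (world z) of pack above 0.02 m).
It fails at once if another thing on the bench is disturbed (moved more than 20 mm) (distance of any of screwdriver, stick_pack, chuck, bottle, mug, jar, drill from where it was at the start of the episode above 0.02 m).
It also fails if it takes over 54 s, if anything falls off the work surface, if the arm or the gripper's body presses on something with over 40 N, if the wrist force passes 120 N, or if a joint passes its speed limit or range.

## Working session

There is one attempt and no reset: what is moved stays moved. The work goes in short steps, Python scripts to look and compute and a tool call to move; the robot and the scene stay as the last step left them, time stands still between calls to the robot, and variables do not carry over. Pictures are saved under pics/ and viewed, at most 10 in all, crops included, and the job is handed in when it is done.

Besides the shell and the picture viewer there is one more tool, called after "Request:" by a JSON object that holds its "name" and its "arguments". step_arm: Moves the arm, as the interface text tells. Its arguments: {"type":"object","properties":{"targets":{"type":"string"},"squeeze":{"type":"number"}},"required":["targets"]}

```bash
mkdir -p pics; cat > h.py <<'E'
import numpy as np, cv2
from station import robot
from scipy.spatial.transform import Rotation as R
def model(n):
    m=robot.camera_model(n); K=np.array([[m['fx'],0,m['cx']],[0,m['fy'],m['cy']],[0,0,1]])
    if 'rvec' in m:
        Rm=cv2.Rodrigues(np.array(m['rvec'],float))[0]; return K,Rm,np.array(m['tvec'],float).ravel()
    o=robot.observe(); T=np.eye(4);T[:3,:3]=R.from_rotvec(o['tool_rot']).as_matrix();T[:3,3]=o['eef_pos']
    W=np.linalg.inv(T@np.array(m['T_tool_cam'])); return K,W[:3,:3],W[:3,3]
def onplane(M,uv,z):
    K,Rm,t=M; uv=np.atleast_2d(uv).astype(float); d=(np.linalg.inv(K)@np.c_[uv,np.ones(len(uv))].T).T@Rm; c=-Rm.T@t
    return c+d*((z-c[2])/d[:,2])[:,None]
def proj(M,P):
    K,Rm,t=M; p=(K@(Rm@np.atleast_2d(P).T+t[:,None])).T; return p[:,:2]/p[:,2:]
E
python3 - <<'E'
from h import *
o=robot.observe(); print(o['eef_pos'],o['tool_rot'],o['time'])
for n in('scene','top'):
    cv2.imwrite(f'pics/{n}.png',robot.snapshot(n)); M=model(n); print(n,-M[1].T@M[2],M[0][0,0])
E
```

```text
[0.16697005 0.60146519 0.24703077] [-0.42408138 -3.11234495  0.00354708] 0.0
scene [ 1.33851396 -0.12726784  0.83807971] 441.0512921338254
top [ 0.4368527  -0.00614446  1.32507684] 442.11408967383903
```

View pics/scene.png

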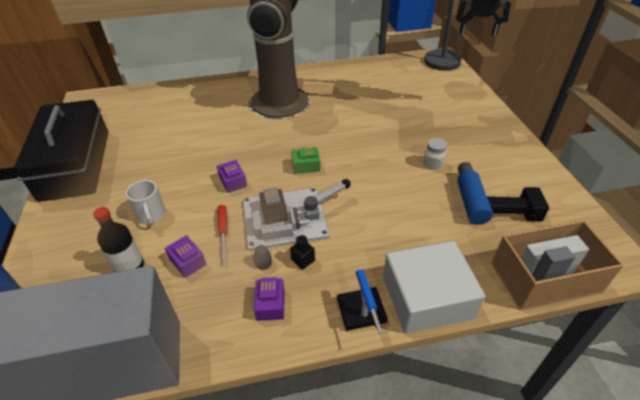

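View pics/top.png

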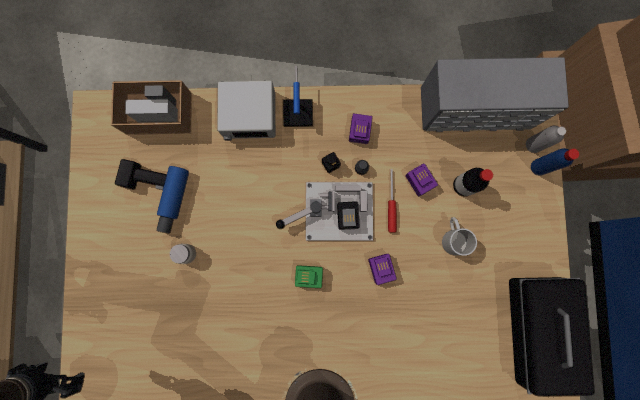

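The scene view shows the fixture at about (285,217) and the pack in it at (273,205). The top view shows the plate at (305-374, 183-241), the lever ball at (281,224) and the pivot at (317,208).

Candidates in the top view:
- black pack in the fixture (348,215)
- green look-alike (309,277)
- purple look-alikes (383,269), (421,180) and (360,128)
- stick_pack (331,162)

I choose the black one in the fixture and check it in a close crop.

```bash
python3 - <<'E'
from h import *
im=cv2.imread('pics/top.png'); c=im[165:255,265:385]; cv2.imwrite('pics/crop.png',cv2.resize(c,None,fx=6,fy=6,interpolation=cv2.INTER_CUBIC))
M=model('top')
print(onplane(M,[[305,183],[374,183],[374,241],[305,241]],.012).round(3)); print(onplane(M,[[281,224],[317,208]],.052).round(3), onplane(M,[348,215],.058))
m=robot.camera_model('wrist');print(np.array(m['T_tool_cam']).round(3),m['fx'])
print(R.from_rotvec(robot.observe()['tool_rot']).as_matrix().round(3))
E
```

```text
[[ 0.642  0.032  0.012]
 [ 0.638 -0.175  0.012]
 [ 0.464 -0.169  0.012]
 [ 0.468  0.035  0.012]]
[[ 0.517  0.102  0.052]
 [ 0.562 -0.002  0.052]] [[ 0.53921844 -0.09113896  0.058     ]]
[[-0.001 -0.953 -0.302  0.077]
 [ 1.    -0.001 -0.001  0.001]
 [ 0.001 -0.302  0.953 -0.125]
 [ 0.     0.     0.     1.   ]] 335.63702447563145
[[-0.964  0.268 -0.001]
 [ 0.268  0.964 -0.002]
 [ 0.    -0.002 -1.   ]]
```

View pics/crop.png

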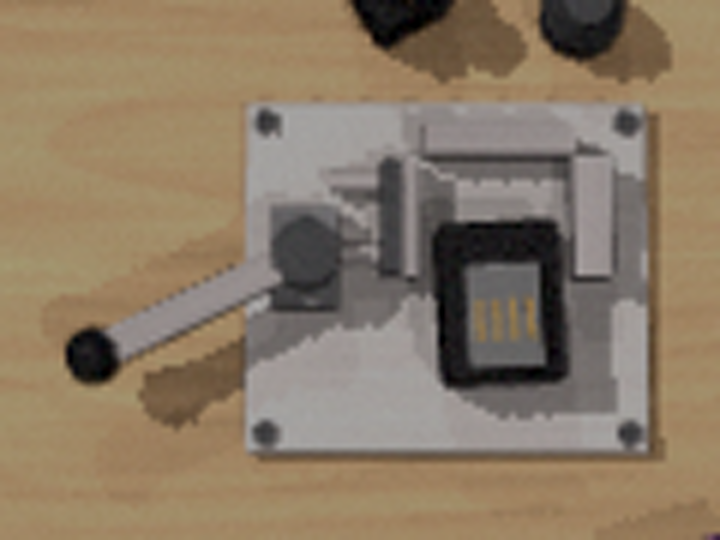

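The crop confirms the black pack with its grey rail, loose between the jaws and short of the stop. The rear end is clear and the lever is open. Next I move the wrist camera over the fixture.

Request:
{"name": "step_arm", "arguments": {"targets": "0 0 0 0 -5.17; 0 0 0 0 -5.17; 0 0 0 0 -5.17; 0 -0.012 -0.034 0 0; 0 -0.012 -0.034 0 0; 0 -0.012 -0.034 0 0; 0 -0.012 -0.034 0 0; 0 -0.012 -0.034 0 0; 0 -0.012 -0.034 0 0; 0 -0.012 -0.034 0 0; 0 -0.012 -0.034 0 0"}}

```text
time: 1.02
eef_pos: [0.263, 0.3283, 0.2478]
tool_rot: [0.001, -3.141, 0.001]
contact_force: [0.7, 0.8, 0.7]
gripper_width: 0.0428
finger_force: 0.0
```

Request:
{"name": "step_arm", "arguments": {"targets": "0 -0.012 -0.034 0 0; 0 -0.012 -0.034 0 0; 0 -0.012 -0.034 0 0; 0 -0.012 -0.034 0 0; 0 -0.012 -0.034 0 0; 0 -0.012 -0.034 0 0; 0 -0.012 -0.034 0 0; 0 -0.012 -0.034 0 0; 0 -0.012 -0.034 0 0; 0 -0.012 -0.034 0 0; 0 -0.012 -0.034 0 0; 0 0 0 0 0"}}

```text
time: 2.02
eef_pos: [0.397, -0.049, 0.2487]
tool_rot: [0.01, 3.139, -0.006]
contact_force: [0.3, 1.1, 0.6]
gripper_width: 0.0428
finger_force: 0.0
```

```bash
python3 - <<'E'
from h import *
o=robot.observe(); print(o['time'],o['eef_pos'],o['joint_positions'],o['gripper_width']); M=model('wrist'); im=robot.snapshot('wrist'); cv2.imwrite('pics/wrist.png',im)
np.savez('w.npz',K=M[0],R=M[1],t=M[2]); print(R.from_rotvec(o['tool_rot']).as_matrix().round(3))
E
```

```text
2.0167 [ 0.39701371 -0.04904565  0.2487374 ] [-0.22964603 -0.15062403  2.12795502 -0.00321178  1.1611463  -1.79301928] 0.04280898283543617
[[-1.     0.006  0.002]
 [ 0.006  1.    -0.004]
 [-0.002 -0.004 -1.   ]]
```

View pics/wrist.png

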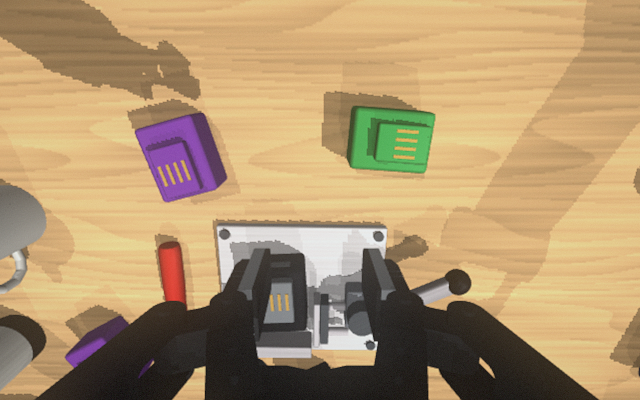

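The wrist view shows the plate corners at (218,222) and (386,222), the pack at (283,290) half hidden by the fingers, and the ball at (458,283). I move forward so that the fixture is clear of the fingers.

Request:
{"name": "step_arm", "arguments": {"targets": "0 -0.027 0 0 0; 0 -0.027 0 0 0; 0 -0.027 0 0 0; 0 -0.027 0 0 0; 0 -0.027 0 0 0; 0 -0.027 0 0 0; 0 0 0 0 0; 0 0 0 0 0; 0 0 0 0 0"}}

```text
time: 2.82
eef_pos: [0.5557, -0.0425, 0.2474]
tool_rot: [0.002, -3.139, -0.001]
contact_force: [-0.1, -1.0, 0.9]
gripper_width: 0.0427
finger_force: 0.0
```

```bash
python3 - <<'E'
from h import *
o=robot.observe(); print(o['time'],o['eef_pos'],o['joint_positions']); M=model('wrist'); im=robot.snapshot('wrist'); cv2.imwrite('pics/w2.png',im)
np.savez('w.npz',K=M[0],R=M[1],t=M[2])
E
```

```text
2.8167 [ 0.5557225  -0.04251675  0.2474337 ] [-1.54603187e-01  1.81248316e-01  1.79366533e+00  2.35017865e-04
  1.16969514e+00 -1.72675902e+00]
```

View pics/w2.png

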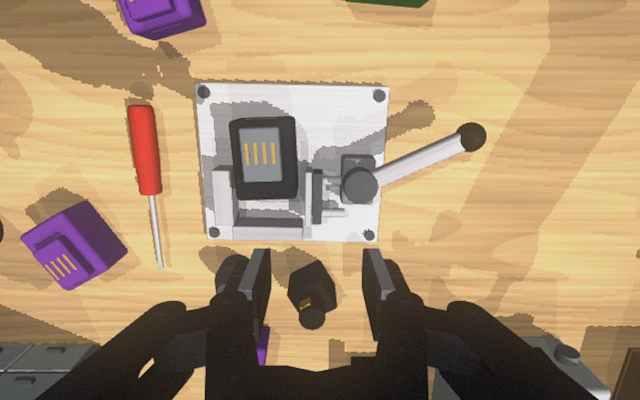

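The wrist view now shows everything. The plate corners are at (194,82), (389,86), (379,244) and (208,239). The pack top runs from (230,119) to (298,197), the hub is at (360,184) and the ball at (471,137).

```bash
cat >> h.py <<'E'
def wm(): 
    d=np.load('w.npz'); return d['K'],d['R'],d['t']
def fit(A,B): # 2D rigid A->B
    a=A.mean(0);b=B.mean(0);C=((A-a)[:,:,None]*(B-b)[:,None,:]).sum(0)
    th=np.arctan2(C[0,1]-C[1,0],C[0,0]+C[1,1]);c,s=np.cos(th),np.sin(th);Q=np.array([[c,-s],[s,c]]);return th,Q,b-Q@a
E
python3 - <<'E'
from h import *
M=wm(); im=cv2.imread('pics/w2.png')
c=onplane(M,[[194,82],[389,86],[379,244],[208,239]],.012)[:,:2]
A=np.array([[-.105,-.07],[-.105,.13],[.07,.13],[.07,-.07]])
th,Q,t=fit(A,c); print('vice',th,t,'res',(c-(A@Q.T+t)).round(4))
inv=lambda P:(P-t)@Q
g=cv2.cvtColor(im,cv2.COLOR_BGR2GRAY)
b=onplane(M,[471,137],.052)[:,:2]; bf=inv(b)[0]-[-.01,.1]; print('ball',b,np.hypot(*bf),'lever',np.radians(120)-np.arctan2(bf[1],bf[0]))
m=(g<75).astype(np.uint8); m[:100]=0;m[215:]=0;m[:,:215]=0;m[:,305:]=0
n,l,s,_=cv2.connectedComponentsWithStats(m); i=1+s[1:,4].argmax(); print(s[i]); ys,xs=np.where(l==i)
r=cv2.minAreaRect(np.c_[xs,ys].astype(np.float32)); bx=cv2.boxPoints(r); print(bx)
w=inv(onplane(M,bx,.058)[:,:2]); print(w.round(4), w.mean(0))
np.savez('v.npz',th=th,Q=Q,t=t)
w=inv(onplane(M,[[230,119],[294,116],[298,197],[237,199]],.058)[:,:2]);print('hand',w.round(4), w.mean(0))
E
```

```text
vice -0.017656681017542898 [ 0.574042   -0.09725319] res [[ 0.      0.    ]
 [ 0.0002 -0.0018]
 [ 0.0013  0.0011]
 [-0.0015  0.0007]]
ball [[0.51816884 0.10515296]] 0.1127992694557466 lever 0.06991035366560139
[ 229  117   69   83 2910]
[[228.45572 118.8363 ]
 [293.63272 114.49118]
 [299.16812 197.52216]
 [233.99112 201.86728]]
[[-0.0725 -0.0255]
 [-0.0774  0.034 ]
 [ 0.0016  0.0393]
 [ 0.0072 -0.0249]] [-0.03529662  0.00571569]
hand [[-0.0724 -0.0241]
 [-0.0761  0.0343]
 [ 0.0011  0.0381]
 [ 0.0042 -0.0218]] [-0.03581665  0.00664219]
```

Request:
{"name": "step_arm", "arguments": {"targets": "0 0 0 0 1; 0 0.024 -0.0125 0 0; 0 0.024 -0.0125 0 0; 0 0.024 -0.0125 0 0; 0 0.024 -0.0125 0 0; 0 0 0 0 0; 0 0 0 0.034 0; 0 0 0 0.034 0; 0 0 0 0.034 0; 0 0 0 0.034 0; 0 0 0 0.034 0; 0 0 0 0 0"}}

```text
time: 3.87
eef_pos: [0.4542, -0.0901, 0.0724]
tool_rot: [-0.029, -3.128, -0.006]
contact_force: [-2.1, 0.2, -0.5]
gripper_width: 0.0428
finger_force: 0.0
```

```bash
cat > st.py <<'E'
from h import *
v=np.load('v.npz'); o=robot.observe(); p=(np.array(o['eef_pos'])[:2]-v['t'])@v['Q']
T=R.from_rotvec(o['tool_rot']).as_matrix(); x=v['Q'].T@T[:2,0]
print('t',round(o['time'],2),'fix',p.round(4),'z',round(o['eef_pos'][2],4),'yaw',np.degrees(np.arctan2(x[1],x[0])).round(1),'F',(v['Q'].T@np.array(o['contact_force'])[:2]).round(1),round(o['contact_force'][2],1))
E
python3 st.py
```

```text
t 3.87 fix [-0.12   0.005] z 0.0724 yaw 180.0 F [-2.1  0.1] -0.5
```

Request:
{"name": "step_arm", "arguments": {"targets": "0 0 0 0.019 0; 0 0 0 0.018 0; 0 0 0 0 0; 0 -0.006 0 0 0; 0 -0.006 0 0 0; 0 -0.006 0 0 0; 0 -0.006 0 0 0; 0 -0.005 0 0 0; 0 -0.005 0 0 0; 0 0 0 0 0"}}

```text
time: 4.7
eef_pos: [0.4946, -0.0925, 0.0414]
tool_rot: [-0.027, -3.141, -0.0]
contact_force: [-1.9, 0.1, 0.8]
gripper_width: 0.0428
finger_force: 0.7
```

```bash
python3 st.py
```

```text
t 4.7 fix [-0.0795  0.0034] z 0.0414 yaw -180.0 F [-1.9  0.1] 0.8
```

Request:
{"name": "step_arm", "arguments": {"targets": "0 -0.004 0 0 0; 0 -0.004 0 0 0; 0 -0.004 0 0 0; 0 -0.004 0 0 0; 0 -0.004 0 0 0; 0 -0.004 0 0 0; 0 0 0 0 0"}}

```text
time: 5.28
eef_pos: [0.5183, -0.0931, 0.041]
tool_rot: [-0.028, -3.141, -0.0]
contact_force: [-1.7, 0.3, -1.4]
gripper_width: 0.0427
finger_force: 0.9
```

```bash
python3 st.py
```

```text
t 5.28 fix [-0.0558  0.0031] z 0.041 yaw -180.0 F [-1.7  0.2] -1.4
```

Request:
{"name": "step_arm", "arguments": {"targets": "0 -0.003 0 0 0; 0 -0.002 0 0 0; 0 0 0 0 0; 0 0 0 0 0"}}

```text
time: 5.62
eef_pos: [0.5236, -0.0933, 0.0411]
tool_rot: [0.028, 3.141, -0.0]
contact_force: [-1.5, 0.9, -1.7]
gripper_width: 0.0429
finger_force: 0.6
```

```bash
python3 st.py
```

```text
t 5.62 fix [-0.0505  0.0031] z 0.0411 yaw -180.0 F [-1.5  0.9] -1.7
```

Request:
{"name": "step_arm", "arguments": {"targets": "0 -0.002 0 0 0; 0 -0.002 0 0 0; 0 0 0 0 0; 0 0 0 0 0"}}

```text
time: 5.95
eef_pos: [0.5242, -0.0931, 0.0411]
tool_rot: [-0.027, -3.134, -0.001]
contact_force: [-9.6, -1.0, 7.0]
gripper_width: 0.0425
finger_force: 4.7
```

```bash
python3 - <<'E'
exec(open('st.py').read())
im=robot.snapshot('wrist'); M=model('wrist')
np.savez('w.npz',K=M[0],R=M[1],t=M[2])
cv2.imwrite('pics/push.png',im)
E
```

```text
t 5.95 fix [-0.0499  0.0032] z 0.0411 yaw -180.0 F [-9.5 -1.2] 7.0
```

View pics/push.png

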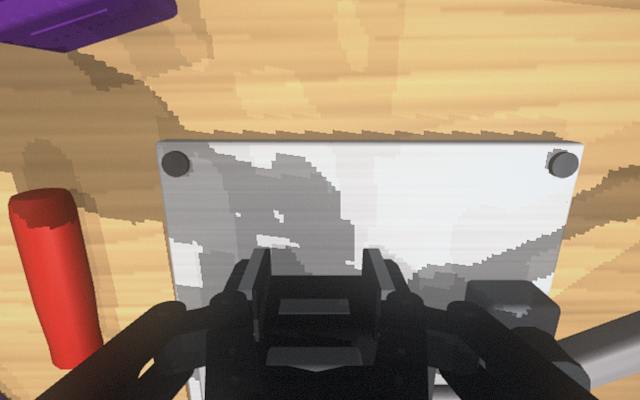

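The force jumped at TCP x = -0.050, just where home was predicted, and the view shows the fingers square on the pack's rear at rows 250-300. I hold briefly, then back off and rise.

Request:
{"name": "step_arm", "arguments": {"targets": "0 -0.001 0 0 0; 0 0 0 0 0; 0 0 0 0 0; 0 0 0 0 0; 0 0.015 0 0 0; 0 0.02 0 0 0; 0 0 0 -0.034 0; 0 0 0 -0.034 0; -1 0 0 -0.034 0; -1 0 0 -0.034 0; -1 -0.03 0.02 -0.034 0; -1 -0.03 0.02 -0.03 0"}}

```text
time: 7.0
eef_pos: [0.5471, -0.0595, 0.2357]
tool_rot: [0.031, 3.136, -0.001]
contact_force: [1.6, -0.8, -0.1]
gripper_width: -0.0002
finger_force: 0.0
```

Request:
{"name": "step_arm", "arguments": {"targets": "-1 -0.035 0.03 0 0; -1 0 0 0 0; -1 0 0 0 0; -1 0 0 0 0; -1 0 0 0 0"}}

```text
time: 7.42
eef_pos: [0.5767, -0.0329, 0.2316]
tool_rot: [-0.028, -3.14, 0.0]
contact_force: [0.2, 1.1, 0.3]
gripper_width: -0.0003
finger_force: 0.0
```

```bash
python3 - <<'E'
exec(open('st.py').read())
M=model('wrist'); im=robot.snapshot('wrist'); cv2.imwrite('pics/w3.png',im); np.savez('w.npz',K=M[0],R=M[1],t=M[2])
E
```

```text
t 7.42 fix [0.0016 0.0644] z 0.2316 yaw 180.0 F [0.2 1.1] 0.3
```

View pics/w3.png

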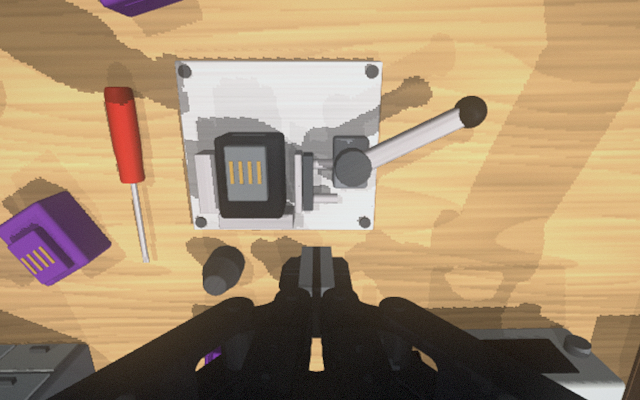

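The pack sits home and square against the stop, its top running from (215,133) to (284,217). The lever is still open, with the ball at (471,112). Next: verify, and work out the lever arc.

```bash
cat > plan.py <<'E'
from h import *
exec(open('st.py').read())
def wp(th,r=.088,d=.025):
    f=np.radians(120)-th; return np.array([-.01,.1])+r*np.array([np.cos(f),np.sin(f)])+d*np.array([-np.sin(f),np.cos(f)])
E
python3 - <<'E'
from plan import *
M=wm(); w=(onplane(M,[[215,134],[283,132],[284,216],[219,218]],.058)[:,:2]-v['t'])@v['Q']; print(w.round(4),w.mean(0))
b=(onplane(M,[471,112],.052)[0,:2]-v['t'])@v['Q']-[-.01,.1]; print('lever',np.radians(120)-np.arctan2(b[1],b[0]))
q=p
for th,d in [(.07,.045),(.07,.025)]+[(k,.025) for k in np.arange(.2,1.75,.125)]:
    n=wp(th,d=d); print(round(th,3),n.round(4),'tool d',(-(n-q)[0]).round(4),(n-q)[1].round(4)); q=n
E
```

```text
t 7.47 fix [0.0015 0.0642] z 0.2316 yaw 180.0 F [-0.3  0.4] -0.5
[[-0.0411 -0.0235]
 [-0.0428  0.0364]
 [ 0.0357  0.0349]
 [ 0.0377 -0.0269]] [-0.00261455  0.00524697]
lever 0.0720721608156838
0.07 [-0.089   0.1594] tool d 0.0905 0.0952
0.07 [-0.071   0.1681] tool d -0.018 0.0088
0.2 [-0.0617  0.1755] tool d -0.0093 0.0073
0.325 [-0.0519  0.1813] tool d -0.0098 0.0059
0.45 [-0.0414  0.1859] tool d -0.0105 0.0046
0.575 [-0.0304  0.1892] tool d -0.011 0.0032
0.7 [-0.0192  0.191 ] tool d -0.0113 0.0019
0.825 [-0.0077  0.1915] tool d -0.0114 0.0004
0.95 [0.0036 0.1905] tool d -0.0114 -0.001
1.075 [0.0148 0.1881] tool d -0.0112 -0.0024
1.2 [0.0256 0.1843] tool d -0.0108 -0.0038
1.325 [0.0358 0.1792] tool d -0.0102 -0.0051
1.45 [0.0453 0.1728] tool d -0.0095 -0.0063
1.575 [0.054  0.1654] tool d -0.0087 -0.0075
1.7 [0.0616 0.1569] tool d -0.0077 -0.0085
```

```bash
python3 - <<'E'
from plan import *
M=wm(); im=cv2.imread('pics/w3.png')
c=onplane(M,[[176,61],[383,62],[373,231],[192,230]],.012)[:,:2]
A=np.array([[-.105,-.07],[-.105,.13],[.07,.13],[.07,-.07]])
th,Q,t=fit(A,c); print(th,t,v['th'],v['t'])
w=(onplane(M,[[215,134],[283,132],[284,216],[219,218]],.058)[:,:2]-t)@Q; print(w.round(4),w.mean(0))
P=lambda x,y,z: proj(M,np.r_[np.array([x,y])@Q.T+t,z]).round(1)
print('home corners',[P(x,y,.058) for x,y in((-.038,-.025),(-.038,.035),(.04,.035),(.04,-.025))],'stop top face',P(.04,-.037,.042),P(.04,.037,.042))
cv2.imwrite('pics/w3c.png',cv2.resize(im[120:240,170:390],None,fx=3.6,fy=3.6,interpolation=cv2.INTER_CUBIC))
E
```

```text
t 7.47 fix [0.0015 0.0642] z 0.2316 yaw 180.0 F [-0.3  0.4] -0.5
-0.027582743234234076 [ 0.57412108 -0.09810549] -0.017656681017542898 [ 0.574042   -0.09725319]
[[-0.041  -0.023 ]
 [-0.0433  0.0368]
 [ 0.0353  0.0361]
 [ 0.0379 -0.0257]] [-0.00276906  0.00607056]
home corners [array([[213. , 137.4]]), array([[281.1, 138. ]]), array([[282.9, 220.6]]), array([[219.9, 220.1]])] stop top face [[212.2 214.2]] [[286.4 214.9]]
```

View pics/w3c.png

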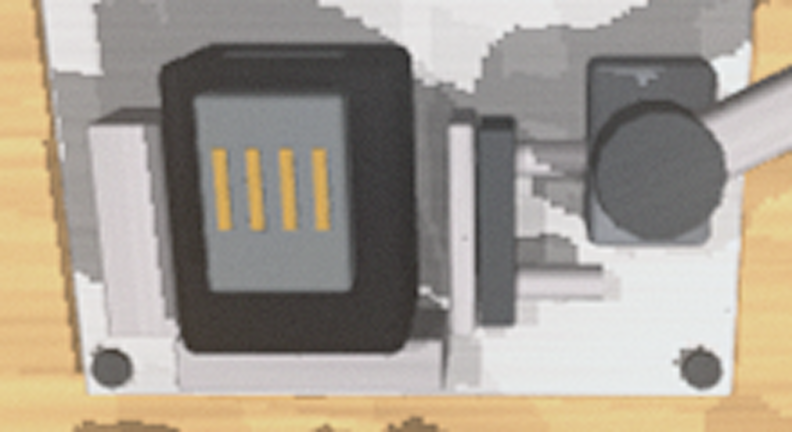

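The stop's top edge is at crop row 338 and the pack's front lies on it at row 352. The rear edge is at row 60, close to the predicted home row of 137. With the force stall, that makes it home. Now to the lever.

Request:
{"name": "step_arm", "arguments": {"targets": "-1 0.03 0.032 0 0; -1 0.03 0.032 0 0; -1 0.03 0.031 0 0; -1 0 0 0 0; -1 0 0 0 0; -1 0 0 0.037 0; -1 0 0 0.037 0; -1 0 0 0.037 0; -1 0 0 0.037 0; -1 0 0 0.036 0; -1 0 0 0 0; -1 0 0 0 0"}}

```text
time: 8.47
eef_pos: [0.4918, 0.0585, 0.0465]
tool_rot: [-0.03, -3.136, 0.001]
contact_force: [-0.1, -0.1, 0.8]
gripper_width: -0.0001
finger_force: 0.0
```

```bash
python3 st.py
```

```text
t 8.47 fix [-0.085   0.1543] z 0.0465 yaw 179.9 F [-0.  -0.1] 0.8
```

Request:
{"name": "step_arm", "arguments": {"targets": "-1 -0.007 0.007 0 0; -1 -0.007 0.007 0 0; -1 -0.0047 0.0037 0 0; -1 -0.0047 0.0037 0 0; -1 -0.0049 0.003 0 0; -1 -0.0049 0.003 0 0; -1 -0.0053 0.0023 0 0; -1 -0.0053 0.0023 0 0; -1 -0.0055 0.0016 0 0; -1 -0.0055 0.0016 0 0; -1 0 0 0 0"}}

```text
time: 9.38
eef_pos: [0.5499, 0.0945, 0.05]
tool_rot: [0.027, 3.141, -0.0]
contact_force: [-2.4, -0.4, 0.4]
gripper_width: -0.0004
finger_force: 1.1
```

```bash
python3 st.py
```

```text
t 9.38 fix [-0.0275  0.1913] z 0.05 yaw -180.0 F [-2.4 -0.4] 0.4
```

Request:
{"name": "step_arm", "arguments": {"targets": "-1 -0.004 0 0.002 0; -1 -0.0045 0 0.001 0; -1 -0.0057 0.0002 0 0; -1 -0.0057 0.0002 0 0; -1 -0.0057 -0.0005 0 0; -1 -0.0057 -0.0005 0 0; -1 -0.0056 -0.0012 0 0; -1 -0.0056 -0.0012 0 0; -1 -0.0054 -0.0019 0 0; -1 -0.0054 -0.0019 0 0; -1 0 0 0 0"}}

```text
time: 10.3
eef_pos: [0.602, 0.0863, 0.0452]
tool_rot: [-0.028, -3.14, -0.0]
contact_force: [-3.6, -0.2, -1.1]
gripper_width: -0.0
finger_force: 1.3
```

```bash
python3 st.py
```

```text
t 10.3 fix [0.0247 0.184 ] z 0.0452 yaw 180.0 F [-3.6 -0.3] -1.1
```

Request:
{"name": "step_arm", "arguments": {"targets": "-1 -0.0051 -0.0026 0 0; -1 -0.0051 -0.0026 0 0; -1 -0.0048 -0.0032 0 0; -1 -0.0048 -0.0032 0 0; -1 -0.0044 -0.0038 0 0; -1 -0.0044 -0.0038 0 0; -1 -0.0038 -0.0043 0 0; -1 -0.0038 -0.0043 0 0; -1 0 0 0 0; -1 0 0 0 0"}}

```text
time: 11.13
eef_pos: [0.6368, 0.0589, 0.0449]
tool_rot: [-0.029, -3.139, -0.003]
contact_force: [-4.8, 2.3, -0.9]
gripper_width: 0.0003
finger_force: 2.0
```

```bash
python3 st.py
```

```text
t 11.13 fix [0.06   0.1572] z 0.0449 yaw 180.0 F [-4.8  2.2] -0.9
```

Now I push on against the hard stop in small steps.

Request:
{"name": "step_arm", "arguments": {"targets": "-1 -0.0015 -0.0036 0 0; -1 -0.0015 -0.0036 0 0; -1 0 0 0 0; -1 0 0 0 0"}}

```text
time: 11.47
eef_pos: [0.6387, 0.055, 0.0449]
tool_rot: [-0.03, -3.137, -0.01]
contact_force: [-6.4, 10.7, 0.4]
gripper_width: 0.0001
finger_force: 6.3
```

```bash
python3 st.py
```

```text
t 11.47 fix [0.062  0.1534] z 0.0449 yaw 179.9 F [-6.6 10.6] 0.4
```

Request:
{"name": "step_arm", "arguments": {"targets": "-1 -0.0012 -0.003 0 0; -1 0 0 0 0; -1 0 0 0 0"}}

```text
time: 11.72
eef_pos: [0.6388, 0.0547, 0.0449]
tool_rot: [-0.032, -3.135, -0.016]
contact_force: [-8.1, 17.5, 3.0]
gripper_width: -0.0001
finger_force: 10.0
```

```bash
python3 st.py
```

```text
t 11.72 fix [0.062  0.1531] z 0.0449 yaw 179.9 F [-8.4 17.4] 3.0
```

The force rises to 19 N with no motion, so the lever is at its hard stop. I back away, rise and look.

Request:
{"name": "step_arm", "arguments": {"targets": "-1 0.005 0.012 0 0; -1 0.008 0.02 0 0; -1 0 0.01 0 0; -1 0 0 0 0; -1 0 0 -0.035 0; -1 0 0 -0.035 0; -1 0 0 -0.035 0; -1 0 0 -0.035 0; -1 0 -0.03 -0.035 0; -1 0.02 -0.03 0 0; -1 0.02 -0.03 0 0; -1 0.02 -0.03 0 0"}}

```text
time: 12.72
eef_pos: [0.5689, -0.0285, 0.2193]
tool_rot: [0.027, 3.135, -0.003]
contact_force: [1.1, -1.7, 0.0]
gripper_width: 0.0001
finger_force: 0.0
```

Request:
{"name": "step_arm", "arguments": {"targets": "-1 0 0 0 0; -1 0 0 0 0; -1 0 0 0 0"}}

```text
time: 12.97
eef_pos: [0.5688, -0.0271, 0.218]
tool_rot: [0.03, 3.138, -0.0]
contact_force: [0.3, 0.1, 0.2]
gripper_width: -0.0003
finger_force: 0.0
```

```bash
python3 - <<'E'
exec(open('st.py').read())
M=model('wrist'); im=robot.snapshot('wrist'); cv2.imwrite('pics/w4.png',im); np.savez('w.npz',K=M[0],R=M[1],t=M[2])
P=lambda x,y,z: proj(M,np.r_[np.array([x,y])@v['Q'].T+v['t'],z]).round(1)[0]
print('home',[P(x,y,.058) for x,y in((-.038,-.03),(-.038,.03),(.04,.03),(.04,-.03))])
f=np.radians(120)-1.7;print('ball',P(-.01+.113*np.cos(f),.1+.113*np.sin(f),.052))
E
```

```text
t 12.97 fix [-0.0064  0.0701] z 0.218 yaw 179.9 F [0.3 0.1] 0.2
home [array([197.1, 148.3]), array([267.7, 148.1]), array([271.6, 232.8]), array([206.4, 232.9])]
ball [389.7 280.9]
```

View pics/w4.png

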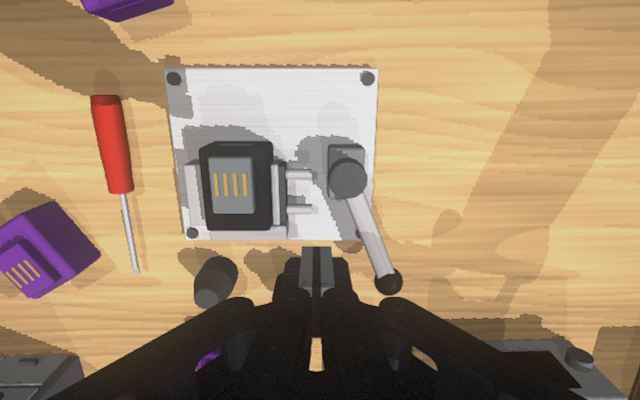

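The ball is at (389,281), exactly where 1.7 rad is predicted. The pack spans about (202-272, 147-231), square between the jaws at the stop, and the jaw touches it. The hand is clear.

```bash
python3 -c "
from station import robot
print(robot.job_done())"
```

```text
the job is handed in; nothing more can be done
None
```

I pushed the pack home against the end stop, then turned the lever to its hard stop (about 1.7 rad) so the jaw clamps the pack, and handed the job in at about 13 s; the verdict was not shown.

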